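# Select bolts on the fastener dispenser and dispense one

## Robot

A 7-joint arm with a two-finger parallel gripper is mounted at the origin on the work surface. World frame = base frame: x ahead of the robot, y to its left, z up, the work surface at z = 0. Lengths are in m, angles in rad, forces in N, time in s.
With the tool pointing down it reaches from about 0.425 to 0.925 m from the base axis. Payload 6.8 kg.
Tool frame: the origin (TCP) lies at the very end of the fingers, on their centre line; the grasp point (between the pads) lies 19 mm behind it; z points along the fingers, y is the line along which they close (so a half turn about z gives the same grasp; the last joint's range is limited). The gripper opens to 85 mm and grips with 20 to 120 N. Pads are 22 mm wide; open, the fingers measure 114 mm over their backs; the gripper's body (76 mm by 85 mm) begins 54 mm behind the grasp point. The pads swing forward as they close: fully open they stand 13 mm farther back than shut.
Start: joints at [-1.293, 0.477, 0.022, 1.555, -0.011, 1.109, -0.083], TCP at [0.254, 0.625, 0.231] pointing down, gripper open.
Joint ranges: [-2.96, 2.96], [-0.34, 2.1], [-1.41, 1.46], [0.24, 2.44], [-1.37, 4.51], [0.17, 1.92], [-2.96, 2.96]. Speed limits (rad/s): [2.39, 2.39, 3.14, 3.14, 3.14, 3.14, 3.14].

## Interface

Orientations are given as a rotation vector (axis times angle).
In Python, from bench import monitor, optics, r gives the robot as it stands.
- The arm moves only by the shell command python3 -m crank 'ROWS' [OPENING] [FORCE]. ROWS is JSON, a list of rows, each a list of 2 entries, a list of its own where there are three numbers: the shift along the tool's x, y, z in cm, then the turn, a rotation vector about the tool's x, y, z in rad. A call has 1 to 5 rows; each row shifts and turns the commanded pose from where the row before left it, along the tool's axes as they then stand; what a row does not reach is not made up. A row lasts 1/10 s, in which the tool goes at most 50 mm and 8.59 degrees, less where a joint would pass 70% of its speed; a pose out of reach is approached as far as the arm can. A call is refused whole if a number of a shift passes 5 or a number of a turn 0.15, either way. A call with a gripper value outside its range is refused whole. OPENING is the finger opening in cm, from 0 to 8.54, set as the call begins (- or left out, the last holds). The fingers move at their own pace and stop on an object; FORCE is the grip in N (left out, the last holds). Time passes only in rows, so rows that do not move let the fingers close. It gives the time, the measured TCP pose, the force, the opening and the grip force at its end, in the units of the state.
- monitor.get_obs(): the state, without advancing time (a new reading comes with each control period).
- optics.grab_frame(name): name is "scene" or "top"; returns (picture, depth): 480x640x3 uint8, red, green, blue; 480x640 float32, m along the optical axis (not along the pixel's ray), 0 where there is no reading.
- optics.camera_model(name): a dict with "vertical_fov" (degrees; the focal length in pixels is half the picture's height over the tangent of half this angle, whatever the lens; pixels are square), "cx", "cy" (the principal point, pixels), "R" (3x3) and "t" (3): a world point X has camera coordinates R X + t. Camera axes: x right, y down, z forward; pixel columns grow to the right and rows downward; lengths in m; the calibration is good to about 2 mm. A picture is of the moment at which its call begins. camera_model takes no time and is no camera call.
- r.hand_in(): hands the job in; it is judged then, once.
The state is a dict: "clock": time; "joints": joint angles; "qvel": joint speeds; "tau": joint torques, N m; "tcp_pos": TCP position; "orientation": TCP orientation; "contact_force": force on the tool from outside, world axes, zero at the start; "moment": the same for the moment, N m; "grip_width": finger opening in m; "gripper_force": force on a finger pad.
Only numpy, scipy, OpenCV 4.12 (cv2) and the standard library are available. Lean on these libraries where they do the work, as an engineer would, in place of code of your own. Each camera call takes 0.05 s, during which the arm holds its last target. There are 200 camera calls.

## Task

Set the fastener dispenser to bolts: push the upright tab on its dial around with a fingertip until the tab points squarely at the sample bolt on the rim. Only then press the round plunger on its front all the way down and let it come back up. Do not pinch the tab or lift the dial, and leave the loose things around it where they are.

Things in the scene. Friction and masses are not known exactly. Their poses are not given: they have to be found in the camera images.
- dispenser: fixed grey drum, 352 mm across, 60 mm high, on the bench; origin on the dial's axis at bench level. +x points to the middle of the arc of samples, -x to the plunger, z up. Steel samples (bolt, hex nut, flat washer, domed nut, order varies) are glued on its rim at -69, -34, +34 and +69 degrees about z from +x, 24 mm high at most. A tray 22 mm high juts out at -x to 225 mm from the axis.
- tab (a point): middle of the tab: a black upright plate 45 mm long radially (45 to 90 mm from the dial's axis), 10 mm thick, 36 mm high. It stands on the dial, a grey disc 240 mm across, top 72 mm above the bench. Point: 67.5 mm from the axis, 90 mm above the bench; x points outward along the tab (the way it points), y across it, z up. Also on the dial: only a hub 44 mm across, 12 mm high.
- dial (a joint): dial angle in rad, positive counter-clockwise seen from above; 0 when the tab points along the dispenser's +x; stops at -1.45 and 1.45; starts near 0. No notches: steady friction of 0.12 N m (about 2 N at the tab) keeps it where it is left.
- spindle (a joint): height in m by which the dial has been lifted off its seat (0 = seated; it can be lifted up to 0.03 and falls back under its own weight)
- tab_left: the half of the tab with the face on its counter-clockwise side (tab's +y), 45 x 5 x 36 mm; origin at the centre of its underside, on the dial's upper face. Pushing on this face turns the dial clockwise.
- tab_right: the half of the tab with the face on its clockwise side (tab's -y), 45 x 5 x 36 mm; origin at the centre of its underside. Pushing on this face turns the dial counter-clockwise.
- bolt_sample (a point): middle of the sample bolt, the only long sample: a steel hex bolt 43 mm long with a head 25 mm wide, lying flat at any yaw on one of the four black pads on the drum's rim, 148 mm from the dial's axis; this point is 73 mm above the bench
- plunger_top (a point): centre of the top of the plunger, a round aluminium push button 32 mm across in a black collar 48 mm across and 12 mm high, on the drum's rim on the side nearest the robot; top 82 mm above the bench, 10 mm proud of its collar; pressed straight down
- plunger (a joint): how far the plunger is pressed, in m: 0 up, 0.006 fully down; a spring of about 1.5 N at first and 5 N fully down pushes it back up
- socket: loose steel wrench socket, 26 mm across and 38 mm high, standing on the drum's rim to one side of the plunger; origin at the centre of its underside. Leave alone.
- can: loose plain pale can, 66 mm across and 170 mm high, standing on the bench; origin at the centre of its underside. Leave alone.
- driver: loose screwdriver 200 mm long lying on the bench; origin under its middle. Leave alone.
- tub: loose small blue two-part tray, 110 x 80 x 35 mm, on the bench; origin at the centre of its underside. Leave alone.

How it is judged:
On the way, in this order (a step that is already met when the one before it is completed fails the run):
1. the tab points at the sample bolt and the dial is still (y of bolt_sample in the frame of tab between -0.015 and 0.015 m and x of bolt_sample in the frame of tab above 0.04 m and velocity of joint dial between -0.05 and 0.05 rad/s), for 0.2 s.
2. the plunger is pressed down (y of bolt_sample in the frame of tab between -0.015 and 0.015 m and x of bolt_sample in the frame of tab above 0.04 m and value of joint plunger above 0.0048 m), for 0.05 s.
At the end, for the whole second after the job is handed in: the line along the tab passes within 15 mm of the middle of the sample bolt, the dial is seated and still, the plunger was pressed at least 4.8 mm after that and is up again (within 1 mm), and the loose things are where they were (socket within 10 mm, the others 20 mm) (all of step 1 and value of joint plunger below 0.001 m and value of joint spindle below 0.002 m and distance of socket from where it was at the start of the episode below 0.01 m and distance of each of can, driver, tub from where it was at the start of the episode below 0.02 m); the robot touches nothing.
It fails at once if the plunger is pressed (over 3 mm) while the tab does not point at the sample bolt (value of joint plunger above 0.003 m and not (y of bolt_sample in the frame of tab between -0.015 and 0.015 m and x of bolt_sample in the frame of tab above 0.04 m)).
It fails at once if the tab is pinched (the fingers press on both of its faces at once) (contact force between each of tab_left, tab_right and the fingers above 1 N).
It fails at once if the dial is lifted off its seat by more than 4 mm (value of joint spindle above 0.004 m).
It fails at once if a loose thing is moved (socket more than 10 mm, the others more than 20 mm) (distance of socket from where it was at the start of the episode above 0.01 m or distance of any of can, driver, tub from where it was at the start of the episode above 0.02 m).
It also fails if it takes over 45 s, if anything falls off the work surface, if the arm or the gripper's body presses on something with over 40 N, if the wrist force passes 120 N, or if a joint passes its speed limit or range.

## Working session

There is one attempt and no reset: what is moved stays moved. The work goes in short steps, Python scripts to look and compute and a shell command to move; the robot and the scene stay as the last step left them, time stands still between calls to the robot, and variables do not carry over. Pictures are saved under pics/ and viewed, at most 10 in all, crops included, and the job is handed in when it is done.

```bash
mkdir -p pics; ls; python3 - <<'E'
from bench import monitor, optics, r
import cv2, numpy as np
for n in ("scene","top"):
    p,d=optics.grab_frame(n); cv2.imwrite(f"pics/{n}0.png",p[:,:,::-1]); np.save(f"pics/{n}0.npy",d)
    m=optics.camera_model(n); print(n,m, d.min(), d.max())
o=monitor.get_obs(); print({k:np.round(v,3) for k,v in o.items()})
E
```

```text
pics
scene {'vertical_fov': 52.991192355922834, 'cx': 317.825241210983, 'cy': 240.42352370414358, 'R': array([[ 0.13088884,  0.99133029, -0.01150487],
       [ 0.75041313, -0.10665005, -0.65230813],
       [-0.64787981,  0.07674644, -0.75786657]]), 't': array([-0.07171871, -0.3360566 ,  1.38378436])} 0.0 3.2081873
top {'vertical_fov': 54.828404589641394, 'cx': 326.95188041418334, 'cy': 227.3416398181577, 'R': array([[ 0.01984277, -0.99976869,  0.00829667],
       [-0.98036624, -0.02108467, -0.19605477],
       [ 0.19618436, -0.0042435 , -0.98055785]]), 't': array([0.00422312, 0.50977532, 1.14117553])} 0.0 2.2624173
{'clock': np.float64(0.1), 'joints': array([-1.293,  0.478,  0.022,  1.556, -0.012,  1.109, -0.083]), 'qvel': array([-0.001, -0.001, -0.   , -0.   ,  0.001,  0.001,  0.   ]), 'tau': array([ 4.0000e-03, -5.9776e+01,  1.6140e+00, -2.8196e+01,  1.3000e-02,
        5.0000e-03, -0.0000e+00]), 'tcp_pos': array([0.254, 0.625, 0.23 ]), 'orientation': array([-6.020e-01, -3.083e+00,  3.000e-03]), 'contact_force': array([ 0.659, -0.471,  0.412]), 'moment': array([ 0.001, -0.01 , -0.032]), 'gripper_force': np.float64(0.0), 'grip_width': np.float64(0.085)}
```

View pics/scene0.png

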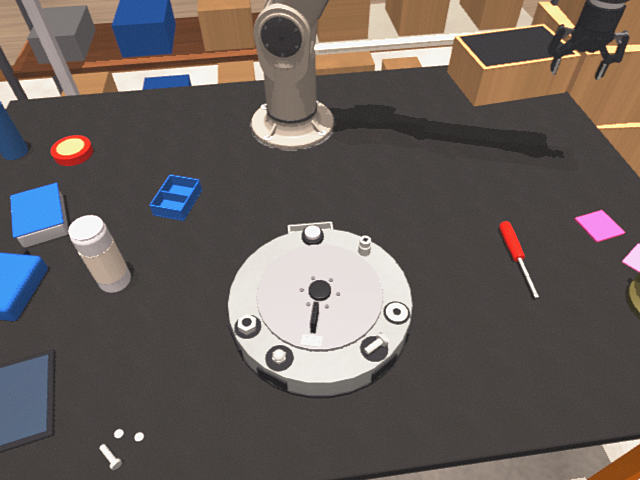

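View pics/top0.png

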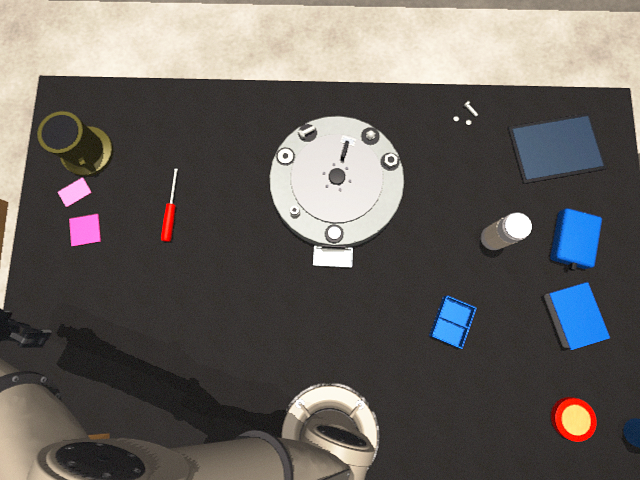

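The bolt is at about (375,346) in the scene view and (307,131) in the top view. The tab is at (314,318) and (345,150), and the plunger at (313,233) and (334,233). The socket sits to the right of the plunger in the scene view and to its left in the top view. Next I'll measure with masks.

```bash
cat > h.py <<'E'
import cv2, numpy as np
from bench import monitor, optics, r
C={n:optics.camera_model(n) for n in("scene","top")}
def ray(n,u,v):
    m=C[n]; f=240/np.tan(np.radians(m["vertical_fov"]/2)); R=np.array(m["R"])
    return -R.T@m["t"], R.T@np.array([(u-m["cx"])/f,(v-m["cy"])/f,1])
def plane(n,u,v,z):
    o,d=ray(n,u,v); return o+d*(z-o[2])/d[2]
def tri(a,b):
    (o1,d1),(o2,d2)=ray("scene",*a),ray("top",*b)
    s=np.linalg.lstsq(np.c_[d1,-d2],o2-o1,rcond=None)[0]
    p,q=o1+s[0]*d1,o2+s[1]*d2; return (p+q)/2,np.linalg.norm(p-q)
def proj(n,X):
    m=C[n]; f=240/np.tan(np.radians(m["vertical_fov"]/2)); c=np.array(m["R"])@X+m["t"]
    return f*c[:2]/c[2]+[m["cx"],m["cy"]]
E
cat > m.py <<'E'
from h import *
box={"scene":(220,215,420,395),"top":(262,108,412,272)}
for n,(a,b,c,d) in box.items():
    p=cv2.imread(f"pics/{n}0.png"); g=cv2.cvtColor(p,cv2.COLOR_BGR2GRAY)
    # drum outline
    m=((g>110)).astype(np.uint8); M=np.zeros_like(m); M[b:d,a:c]=m[b:d,a:c]
    cs,_=cv2.findContours(M,cv2.RETR_EXTERNAL,cv2.CHAIN_APPROX_NONE); k=max(cs,key=cv2.contourArea)
    print(n,"drum",cv2.fitEllipse(cv2.convexHull(k)))
    D=np.zeros_like(m); D[b:d,a:c]=(g<75)[b:d,a:c]; D&=cv2.fillPoly(np.zeros_like(m),[cv2.convexHull(k)],1)
    N,L,S,Ce=cv2.connectedComponentsWithStats(D)
    for i in range(1,N):
        if S[i,4]>15:
            q=Ce[i]; print(n,S[i],q.round(1),"z72",plane(n,*q,.072).round(3))
    s=4 if n=="top" else 3
    cv2.imwrite(f"pics/{n}c.png",cv2.resize(p[b:d,a:c],None,fx=s*.9,fy=s*.9,interpolation=cv2.INTER_CUBIC))
E
python3 m.py
```

```text
scene drum ((319.583251953125, 307.0285339355469), (172.20367431640625, 181.88433837890625), 85.5543441772461)
scene [333 222  32  14 116] [345.5 228.4] z72 [0.486 0.068 0.072]
scene [264 226  23  18  74] [278.9 233.1] z72 [ 0.48  -0.073  0.072]
scene [302 231  21  14 110] [312.1 239.2] z72 [ 0.506 -0.006  0.072]
scene [309 281  22  19 309] [319.3 289.6] z72 [ 0.634 -0.008  0.072]
scene [311 302   8  31 150] [314.1 317.6] z72 [ 0.694 -0.025  0.072]
scene [384 306  25  18  54] [394.4 318.2] z72 [0.716 0.119 0.072]
scene [394 309   6   5  27] [396.4 311.1] z72 [0.701 0.126 0.072]
scene [243 319   8   7  46] [246.4 321.7] z72 [ 0.686 -0.148  0.072]
scene [235 319  26  19 130] [248.4 330.6] z72 [ 0.705 -0.145  0.072]
scene [361 337  26  24 271] [373.1 349.8] z72 [0.773 0.068 0.072]
scene [266 346  27  25 279] [279.2 358.4] z72 [ 0.766 -0.095  0.072]
scene [273 376  15  12  40] [281.7 381.9] z72 [ 0.809 -0.094  0.072]
top drum ((336.1488037109375, 189.53533935546875), (132.7158660888672, 152.77774047851562), 0.16610705852508545)
top [305 130  11   7  28] [309.8 133.2] z72 [0.757 0.065 0.072]
top [341 141   8  20  54] [344.3 151.1] z72 [ 0.71  -0.026  0.072]
top [383 162  13   7  26] [388.5 165.6] z72 [ 0.672 -0.142  0.072]
top [330 174  15  11  26] [338.2 181. ] z72 [ 0.628 -0.012  0.072]
top [283 220  45  44 349] [304.8 243.4] z72 [0.463 0.07  0.072]
top [331 228  53  38 349] [360.6 246.3] z72 [ 0.459 -0.071  0.072]
top [322 246  23   3  39] [333.9 247.3] z72 [ 0.455 -0.004  0.072]
```

View pics/topc.png

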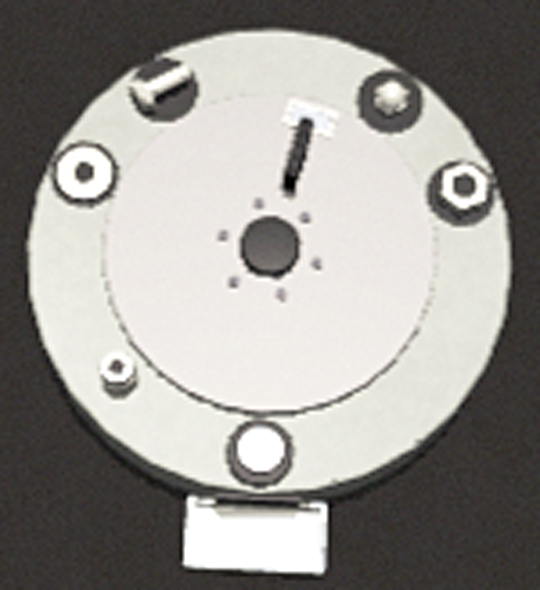

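View pics/scenec.png

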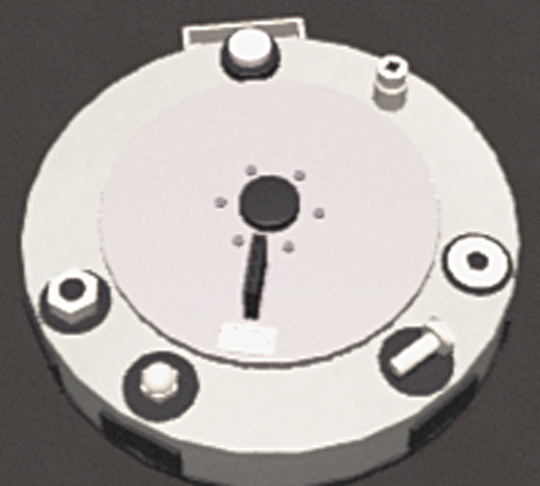

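The crops show the hub, plunger, socket, tab and bolt clearly. In full-picture pixels (top / scene): hub (336.9,176.2)/(319.5,290.1), plunger (333.8,232)/(312.1,232.3), bolt middle (307.9,131.8)/(375.4,344.1), tab running from the hub toward the gap between the bolt and the domed nut.

```bash
cat > t.py <<'E'
from h import *
S=lambda x,y:((x+.5)/2.7-.5+220,(y+.5)/2.7-.5+215)
T=lambda x,y:((x+.5)/3.6-.5+262,(y+.5)/3.6-.5+108)
P={"hub":((269,203),(270,246),.084),"plunger":((250,47),(259,447),.082),"bolt":((419,349),(165,86),.073),
"washer":((478,261),(84,172),.065),"nut":((70,296),(462,186),.07),"dome":((158,380),(391,98),.075),"socket":((392,66),(117,365),.098),
"tab_out_top":((251,284),(306,124),.108),"tab_in_top":((260,238),(289,183),.108)}
W={}
for k,(a,b,z) in P.items():
    p,e=tri(S(*a),T(*b)); W[k]=p
    print(k,p.round(4),"gap",round(e,4),"planes",plane("scene",*S(*a),z)[:2].round(4),plane("top",*T(*b),z)[:2].round(4))
h=W["hub"]
for k in W:
    d=(W[k]-h)[:2]; print(k,"r",np.hypot(*d).round(4),"deg",np.degrees(np.arctan2(d[1],d[0])).round(1))
E
python3 t.py
```

```text
hub [ 0.6392 -0.0078  0.0782] gap 0.0009 planes [ 0.6432 -0.0088] [ 0.6374 -0.0072]
plunger [ 0.4928 -0.0027  0.0788] gap 0.0015 planes [ 0.4955 -0.0038] [ 0.4922 -0.0019]
bolt [0.7618 0.0722 0.0721] gap 0.0018 planes [0.7624 0.0729] [0.7612 0.0713]
washer [0.6971 0.1288 0.0638] gap 0.0 planes [0.6978 0.1285] [0.6966 0.1287]
nut [ 0.6903 -0.148   0.0703] gap 0.0038 planes [ 0.6899 -0.1499] [ 0.6904 -0.1461]
dome [ 0.7582 -0.0955  0.0672] gap 0.0015 planes [ 0.7622 -0.096 ] [ 0.7549 -0.094 ]
socket [0.5444 0.097  0.0992] gap 0.0009 planes [0.5433 0.0969] [0.5448 0.0975]
tab_out_top [ 0.7203 -0.0306  0.1077] gap 0.0001 planes [ 0.7205 -0.0306] [ 0.7202 -0.0307]
tab_in_top [ 0.6798 -0.0196  0.0977] gap 0.0 planes [ 0.6866 -0.0204] [ 0.6761 -0.0192]
hub r 0.0 deg 0.0
plunger r 0.1465 deg 178.0
bolt r 0.1464 deg 33.1
washer r 0.1484 deg 67.0
nut r 0.1492 deg -70.0
dome r 0.1478 deg -36.4
socket r 0.1413 deg 132.1
tab_out_top r 0.0843 deg -15.7
tab_in_top r 0.0423 deg -16.2
```

```bash
python3 -m crank '[[[-3.3,-2.3,0],[0,0,0]],[[-3.3,-2.3,0],[0,0,0]],[[-3.3,-2.3,0],[0,0,0]],[[-3.3,-2.3,0],[0,0,0]],[[-3.3,-2.3,0],[0,0,0]]]' 0 20; python3 -m crank '[[[-3.3,-2.3,0],[0,0,0]],[[-3.3,-2.3,0],[0,0,0]],[[-3.3,-2.3,0],[0,0,0]],[[-3.3,-2.3,0],[0,0,0]],[[-3.3,-2.3,0],[0,0,0]]]'
python3 -m crank '[[[-3.3,-2.3,0],[0,0,0]],[[-3.3,-2.3,0],[0,0,0]],[[-3.3,-2.3,0],[0,0,0]],[[-3.3,-2.3,0],[0,0,0]],[[-3.3,-2.3,0],[0,0,0]]]'
```

```text
clock: 0.6
tcp_pos: [0.3642, 0.455, 0.2309]
orientation: [-0.602, -3.083, 0.001]
contact_force: [0.8, -0.0, 0.0]
grip_width: 0.0121
gripper_force: 0.0
clock: 1.1
tcp_pos: [0.4736, 0.2865, 0.2311]
orientation: [-0.602, -3.083, 0.0]
contact_force: [0.3, 0.6, -0.3]
grip_width: 0.0
gripper_force: 0.0
clock: 1.6
tcp_pos: [0.5832, 0.118, 0.231]
orientation: [-0.602, -3.083, 0.0]
contact_force: [0.2, 1.2, -0.0]
grip_width: 0.0002
gripper_force: 0.0
```

```bash
python3 -m crank '[[[-3.5,-2.6,0],[0,0,0]],[[-3.5,-2.6,0],[0,0,0]],[[-3.5,-2.6,0],[0,0,0]],[[-3.5,-2.6,0],[0,0,0]],[[-3.5,-2.5,0],[0,0,0]]]'; python3 -m crank '[[[0,0,3],[0,0,-0.05]],[[0,0,3],[0,0,-0.05]],[[0,0,2],[0,0,0]],[[0,0,0],[0,0,0]]]'
python3 - <<'E'
from h import *
o=monitor.get_obs(); print(o["tcp_pos"].round(4),o["joints"].round(2))
p,d=optics.grab_frame("scene"); q,_=optics.grab_frame("top")
cv2.imwrite("pics/s1.png",np.hstack([cv2.resize(p[210:400,215:425,::-1],None,fx=1.9,fy=1.9),cv2.resize(q[100:290,255:445,::-1],None,fx=1.9,fy=1.9)]))
print(proj("scene",o["tcp_pos"]),proj("top",o["tcp_pos"]))
E
```

```text
clock: 2.1
tcp_pos: [0.6968, -0.0675, 0.2308]
orientation: [-0.602, -3.082, 0.0]
contact_force: [0.3, 0.5, 0.2]
grip_width: -0.0002
gripper_force: 0.0
clock: 2.5
tcp_pos: [0.6937, -0.0656, 0.1472]
orientation: [-0.446, -3.102, 0.001]
contact_force: [-0.5, 0.5, -0.4]
grip_width: 0.0001
gripper_force: 0.0
[ 0.6937 -0.0656  0.1472] [-0.16  0.6   0.25  1.58 -0.17  0.99  1.42]
[289.80156606 296.64290563] [361.55679648 146.57916745]
```

View pics/s1.png

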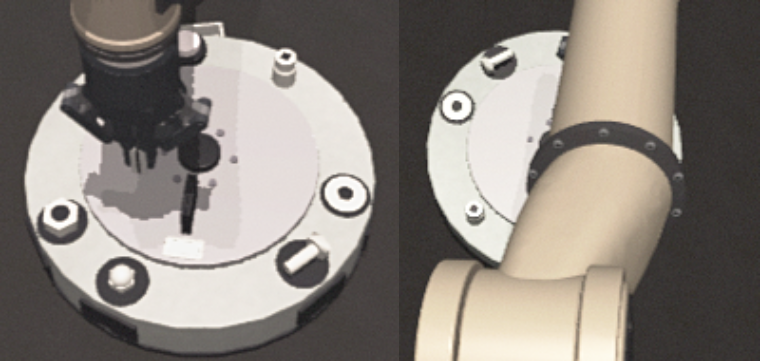

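The fingers, at about (145,165) in the left half of the picture, hang clear on the clockwise side of the tab, which is at (188,205). Next I'll descend and approach.

```bash
python3 -m crank '[[[0,0,2],[0,0,0]],[[0,0,2],[0,0,0]],[[0,0,2],[0,0,0]],[[0,0,0],[0,0,0]]]'; python3 -m crank '[[[0,0.5,0],[0,0,0]],[[0,0.5,0],[0,0,0]],[[0,0.5,0],[0,0,0]],[[0,0.2,0],[0,0,0]],[[0,0,0],[0,0,0]]]'
```

```text
clock: 3.0
tcp_pos: [0.6955, -0.0655, 0.0903]
orientation: [-0.447, -3.107, 0.0]
contact_force: [-0.8, 0.4, -0.6]
grip_width: 0.0001
gripper_force: 0.0
clock: 3.5
tcp_pos: [0.7016, -0.0487, 0.0918]
orientation: [0.446, 3.109, 0.001]
contact_force: [0.7, 0.1, 0.6]
grip_width: -0.0
gripper_force: 0.0
```

```bash
python3 -m crank '[[[-0.12,0.42,0],[0,0,-0.06]],[[-0.12,0.42,0],[0,0,-0.06]],[[-0.12,0.42,0],[0,0,-0.06]],[[-0.12,0.42,0],[0,0,-0.06]],[[-0.12,0.42,0],[0,0,-0.06]]]';python3 -m crank '[[[-0.12,0.42,0],[0,0,-0.06]],[[-0.12,0.42,0],[0,0,-0.06]],[[-0.12,0.42,0],[0,0,-0.06]],[[-0.12,0.42,0],[0,0,-0.06]],[[0,0,0],[0,0,0]]]'
cat > look.py <<'E'
from h import *
import sys
o=monitor.get_obs(); d=o["tcp_pos"][:2]-[.640,-.008]; print("tcp rel axis r",np.hypot(*d).round(4),"deg",np.degrees(np.arctan2(d[1],d[0])).round(1),"j7",o["joints"][6].round(2))
p,_=optics.grab_frame("scene")
cv2.imwrite(f"pics/{sys.argv[1]}.png",cv2.resize(p[260:400,260:420,::-1],None,fx=4,fy=4,interpolation=cv2.INTER_CUBIC))
E
python3 look.py s2
```

```text
clock: 4.0
tcp_pos: [0.7107, -0.0314, 0.0915]
orientation: [-0.024, 3.141, -0.002]
contact_force: [0.9, -2.2, 1.0]
grip_width: -0.0002
gripper_force: 0.9
clock: 4.5
tcp_pos: [0.7141, -0.0129, 0.0916]
orientation: [-0.399, 3.115, -0.0]
contact_force: [1.5, -0.8, -0.4]
grip_width: 0.0001
gripper_force: 0.6
tcp rel axis r 0.0742 deg -3.8 j7 1.82
```

View pics/s2.png

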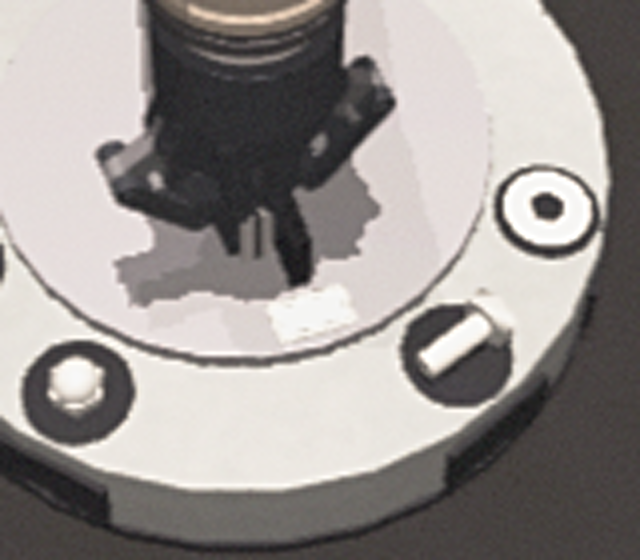

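The tab now leans toward the bolt. Its outer end is at crop (300,280), which is pixel (335,330), with the finger against its left side.

```bash
python3 - <<'E'
from h import *
for (x,y),z in (((300,282),.072),((275,202),.108),((292,238),.108)):
    p=plane("scene",(x+.5)/4-.5+260,(y+.5)/4-.5+260,z); d=p[:2]-[.640,-.008]
    print(p.round(4),np.hypot(*d).round(4),np.degrees(np.arctan2(d[1],d[0])).round(1))
E
```

```text
[0.7251 0.0077 0.072 ] 0.0865 10.5
[ 0.7047 -0.0008  0.108 ] 0.0651 6.4
[0.7238 0.0039 0.108 ] 0.0846 8.1
```

```bash
python3 -m crank '[[[-0.12,0.42,0],[0,0,-0.06]],[[-0.12,0.42,0],[0,0,-0.06]],[[-0.12,0.42,0],[0,0,-0.06]],[[-0.12,0.42,0],[0,0,-0.06]],[[-0.12,0.42,0],[0,0,-0.06]]]';python3 -m crank '[[[0,0,0],[0,0,0]],[[0,0,0],[0,0,0]]]'
python3 look.py s3
```

```text
clock: 5.05
tcp_pos: [0.7121, 0.0081, 0.0917]
orientation: [-0.859, 3.021, -0.002]
contact_force: [3.6, -1.1, 1.2]
grip_width: 0.0004
gripper_force: 0.9
clock: 5.25
tcp_pos: [0.7112, 0.0086, 0.0913]
orientation: [0.855, -3.022, -0.0]
contact_force: [0.6, 0.1, 0.0]
grip_width: 0.0001
gripper_force: 0.1
tcp rel axis r 0.0731 deg 13.1 j7 2.04
```

View pics/s3.png

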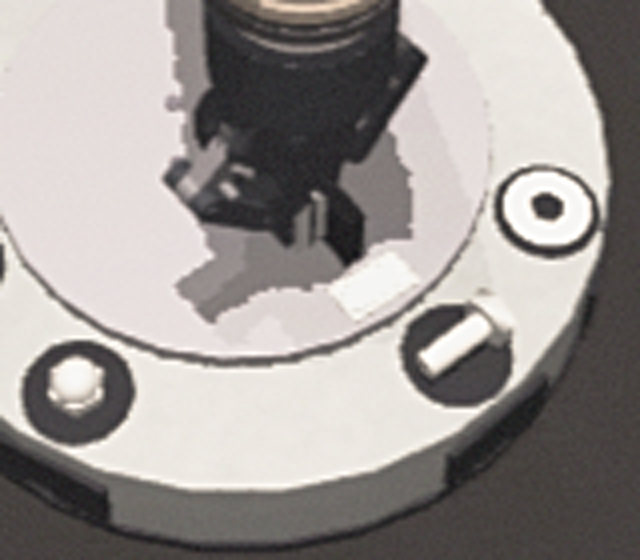

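The tab's outer foot is at about crop (354,261). The white label beyond it is at (374,283), and it was at (312,314) before. The bolt middle is at (462,335).

```bash
python3 - <<'E'
from h import *
def f(u,v,z,s):
    p=plane("scene",u,v,z); d=p[:2]-[.640,-.008]; print(s,np.hypot(*d).round(4),np.degrees(np.arctan2(d[1],d[0])).round(1))
c=lambda x,y:((x+.5)/4-.5+260,(y+.5)/4-.5+260)
f((247.5)/2.7-.5+220,338.5/2.7-.5+215,.072,"label0 (tab -15.9)")
f(*c(312,314),.072,"label1"); f(*c(374,283),.072,"label2"); f(*c(354,262),.072,"foot2"); f(*c(338,192),.108,"top-in?"); f(*c(355,222),.108,"topout"); f(*c(463,335),.074,"bolt")
E
```

```text
label0 (tab -15.9) 0.1026 -15.9
label1 0.1033 10.3
label2 0.1022 28.2
foot2 0.0885 27.8
top-in? 0.0727 29.2
topout 0.0892 26.8
bolt 0.1469 33.9
```

```bash
python3 -m crank '[[[-0.1,0.31,0],[0,0,-0.044]],[[-0.1,0.31,0],[0,0,-0.044]],[[0,0,0],[0,0,0]],[[0,0,0],[0,0,0]]]'; python3 -m crank '[[[0,-1,0],[0,0,0]],[[0,-1,0],[0,0,0]],[[0,0,-3],[0,0,0]],[[0,0,-4],[0,0,0]],[[0,0,-4],[0,0,0]]]'
python3 look.py s4
```

```text
clock: 5.7
tcp_pos: [0.7095, 0.0148, 0.0911]
orientation: [0.988, -2.982, -0.0]
contact_force: [0.4, -1.1, -0.4]
grip_width: -0.0002
gripper_force: 0.3
clock: 6.2
tcp_pos: [0.7218, -0.0021, 0.2019]
orientation: [0.988, -2.981, -0.0]
contact_force: [1.6, -1.4, 0.1]
grip_width: 0.0001
gripper_force: 0.0
tcp rel axis r 0.082 deg 4.1 j7 2.13
```

View pics/s4.png

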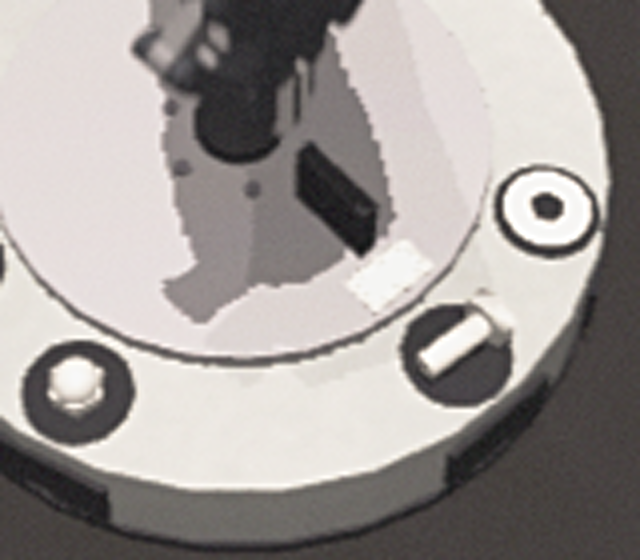

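The tab now points at the bolt. The label is at (389,275), the tab foot at (368,251) and its top ridge runs from (310,146) to (370,205), with the bolt middle at (463,335). I'll check this by numbers and move above the plunger.

```bash
python3 - <<'E'
from h import *
c=lambda x,y:((x+.5)/4-.5+260,(y+.5)/4-.5+260)
A=np.array([.640,-.008]);P=[]
for q,z,s in (((389,275),.072,"label"),((368,251),.072,"foot"),((310,146),.108,"topin"),((370,206),.108,"topout"),((463,335),.074,"bolt")):
    p=plane("scene",*c(*q),z)[:2]; d=p-A; P.append(p); print(s,np.hypot(*d).round(4),np.degrees(np.arctan2(d[1],d[0])).round(1))
E
python3 -m crank '[[[3,2.2,0],[0,0,0]],[[3,2.2,0],[0,0,0]],[[3,2.2,0],[0,0,0]],[[3,2.2,0],[0,0,0]],[[3,2.2,0],[0,0,0]]]'
python3 -m crank '[[[3.3,2.4,0],[0,0,0]],[[0,0,0],[0,0,0]],[[0,0,0],[0,0,0]]]'
python3 - <<'E'
from h import *
o=monitor.get_obs(); print(o["tcp_pos"].round(4),o["joints"].round(2))
q,_=optics.grab_frame("top"); p,_=optics.grab_frame("scene")
cv2.imwrite("pics/s5.png",np.hstack([cv2.resize(p[215:375,230:430,::-1],None,fx=2,fy=2),cv2.resize(q[100:260,260:420,::-1],None,fx=2,fy=2)]))
E
```

```text
label 0.1033 32.6
foot 0.0881 33.5
topin 0.0464 35.7
topout 0.087 33.6
bolt 0.1469 33.9
clock: 6.75
tcp_pos: [0.5347, -0.0034, 0.2013]
orientation: [-0.989, 2.981, -0.0]
contact_force: [-0.6, 0.5, 0.3]
grip_width: -0.0001
gripper_force: 0.0
clock: 7.05
tcp_pos: [0.4951, -0.0038, 0.2018]
orientation: [-0.989, 2.981, -0.0]
contact_force: [0.9, -0.3, 0.7]
grip_width: -0.0004
gripper_force: 0.0
[ 0.4951 -0.0038  0.2018] [-0.1   0.22 -0.02  2.01  0.01  0.92  2.09]
```

View pics/s5.png

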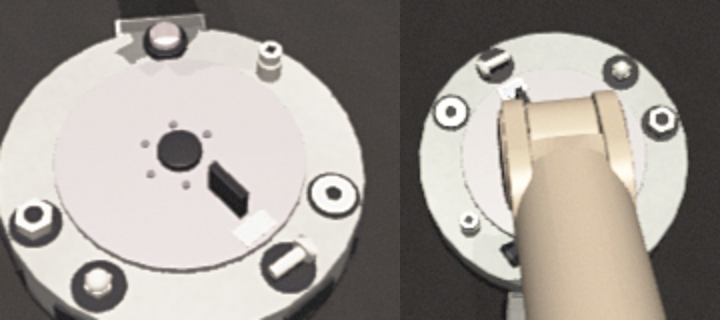

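The line from the hub along the tab and label runs to the bolt: all points are within about 1° at 33°, against a tolerance of ±5.8°. Now I'll press the plunger.

```bash
python3 -m crank '[[[0.1,0,3],[0,0,0]],[[0,0,3],[0,0,0]],[[0,0,3],[0,0,0]],[[0,0,1.5],[0,0,0]],[[0,0,0],[0,0,0]]]'; python3 -m crank '[[[0,0,0.4],[0,0,0]],[[0,0,0.4],[0,0,0]],[[0,0,0.3],[0,0,0]],[[0,0,0],[0,0,0]],[[0,0,0],[0,0,0]]]'
```

```text
clock: 7.65
tcp_pos: [0.4938, -0.0039, 0.0941]
orientation: [0.99, -2.977, -0.001]
contact_force: [-0.5, -0.1, 0.2]
grip_width: 0.0
gripper_force: 0.0
clock: 8.15
tcp_pos: [0.4944, -0.0037, 0.0856]
orientation: [-0.991, 2.98, -0.0]
contact_force: [-0.8, 0.4, -0.1]
grip_width: -0.0001
gripper_force: 0.0
```

```bash
python3 -m crank '[[[0,0,0.2],[0,0,0]],[[0,0,0.2],[0,0,0]],[[0,0,0.2],[0,0,0]],[[0,0,0],[0,0,0]],[[0,0,0],[0,0,0]]]'; python3 -m crank '[[[0,0,0.2],[0,0,0]],[[0,0,0.2],[0,0,0]],[[0,0,0],[0,0,0]],[[0,0,0],[0,0,0]]]'
```

```text
clock: 8.65
tcp_pos: [0.4944, -0.0037, 0.0795]
orientation: [-0.991, 2.981, -0.0]
contact_force: [0.7, 0.5, 3.2]
grip_width: -0.0002
gripper_force: 1.4
clock: 9.05
tcp_pos: [0.4945, -0.0037, 0.076]
orientation: [-0.991, 2.981, -0.0]
contact_force: [-3.1, 0.1, 11.8]
grip_width: -0.0001
gripper_force: 6.0
```

```bash
python3 -m crank '[[[0,0,0.15],[0,0,0]],[[0,0,0],[0,0,0]],[[0,0,0],[0,0,0]]]'; python3 -m crank '[[[0,0,-1],[0,0,0]],[[0,0,-2],[0,0,0]],[[0,0,-4],[0,0,0]],[[0,0,-4],[0,0,0]],[[0,0,0],[0,0,0]]]'
python3 - <<'E'
from h import *
p,_=optics.grab_frame("scene")
cv2.imwrite("pics/s6.png",np.hstack([cv2.resize(p[215:375,230:430,::-1],None,fx=2,fy=2),cv2.resize(p[::2,::2,::-1],(400,320))]))
E
```

```text
clock: 9.35
tcp_pos: [0.4945, -0.0037, 0.0757]
orientation: [-0.991, 2.98, -0.0]
contact_force: [-7.0, 0.2, 26.6]
grip_width: -0.0002
gripper_force: 13.5
clock: 9.85
tcp_pos: [0.4972, -0.0035, 0.1883]
orientation: [-0.988, 2.973, -0.003]
contact_force: [1.2, -0.2, -0.1]
grip_width: -0.0001
gripper_force: 0.0
```

View pics/s6.png

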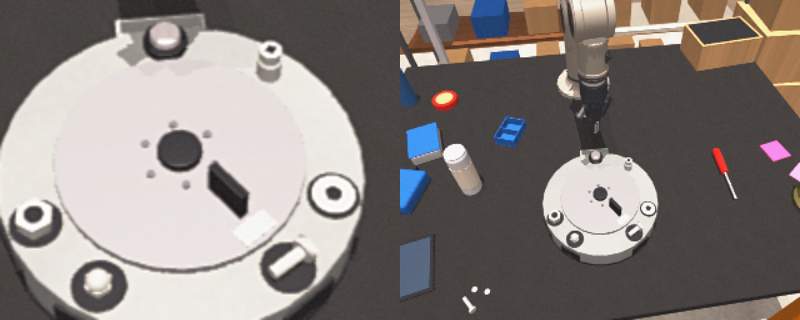

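The plunger bottomed at z = 0.0757 m with 26.6 N and is up again at crop (166,38). The tab still points at the bolt, the loose things haven't moved, and the robot is clear of everything.

```bash
python3 -m crank '[[[0,0,0],[0,0,0]],[[0,0,0],[0,0,0]],[[0,0,0],[0,0,0]]]' | head -2; python3 -c "
from bench import r
print(r.hand_in())"
```

```text
clock: 10.2
tcp_pos: [0.4932, -0.0038, 0.1824]
the job is handed in; nothing more can be done
None
```

I handed the job in at about 10 s: the tab points at the sample bolt (within about 1° by camera), the plunger was then pressed to its stop and came back up, and the last picture shows the loose things where they were; the hand-in gave no verdict.

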